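# Cap the open sample tube and open the next one

### The job

In the white rack stand three sample tubes with hinged grey flip caps. First press the cap that stands open fully shut; then flip up the cap of the tall tube until it stands upright, ready for the next sample. Leave the third flip-cap tube, the short one that is already shut, closed.

Things in the scene. Friction and masses are not known exactly. Their poses are not given: they have to be found in the camera images.
- open_tube_tab (a point): Tab of the cap that starts open 85-110 deg, on a short tube. All 3 caps are alike: grey disc 18 mm wide, 5 thick, running into a flat tab 18 wide, 5 thick, its end 36 mm from the hinge. Point: mid-tab, mid-thickness, 8 mm from its end. Axes move with the cap: x from tab to hinge, y along the hinge, z up when shut. Hinge line: 28 mm along +x, 2.5 mm along -z. Shut: level, 84 mm above the bench.
- tall_tube_tab (a point): Tab of the tall tube's cap, shut at the start; same cap, point and axes; 109 mm above the bench. The tab overhangs free air in front of the tube and can be pinched across its 18 mm width. Every cap opens upward about +y of its point, its tab swinging over towards the hinge, 115 deg at most, and stays where it is left by hinge friction (0.7 N at the tab).
- short_tube_tab (a point): Tab of the cap on the other short tube, shut at the start and to be left shut; same cap, same point and axes, 84 mm above the bench.
- rack: White three-tier tube rack 70 x 205 x 65 mm, fixed to the bench; origin under its centre, y along its length. It holds the three 12 mm flip-cap tubes fast, upright, in one row 8 mm on its -x side, 72 mm apart (y = -72, 0, 72) in any order, tabs roughly to -x within 9 deg. Two plain tubes without flip caps stand at its back corners, at most 83 mm above the bench.

How it is judged:
On the way:
1. the open cap is pressed shut while the tall tube is still shut (angle between each of open_tube_tab, tall_tube_tab's own z axis and vertical below 0.17 rad), for 0.2 s.
At the end, for the whole second after the job is handed in: The cap that stood open is shut (within 10 degrees of level), the tall tube's cap stands open by 69 degrees or more, and the other short tube's cap is shut (within 10 degrees) (angle between each of open_tube_tab, short_tube_tab's own z axis and vertical below 0.17 rad and angle between tall_tube_tab's own z axis and vertical above 1.2 rad); the robot touches nothing.
It fails at once if the cap of the other short tube is opened (more than 17 degrees) (angle between short_tube_tab's own z axis and vertical above 0.3 rad).
It also fails if it takes over 40 s, if anything falls off the work surface, if the arm or the gripper's body presses on something with over 40 N, if the wrist force passes 120 N, or if a joint passes its speed limit or range.

### The arm

A 7-joint arm with a two-finger parallel gripper is mounted at the origin on a cart in front of the work surface, level with it; the furniture and walls round the work are solid. World frame = base frame: x ahead of the robot, y to its left, z up, the work surface at z = 0. Lengths are in m, angles in rad, forces in N, time in s.
With the tool pointing down it reaches from about 0.4 to 0.85 m from the base axis. Payload 4.5 kg.
Tool frame: the origin (TCP) lies at the very end of the fingers, on their centre line; the grasp point (between the pads) lies arm.tcp_to_grasp behind it (arm.tcp_to_grasp is the distance from the TCP to the grasp point, in m); z points along the fingers, y is the direction in which the jaws open and shut (so a half turn about z gives the same grasp; the last joint's range is limited). The gripper opens to 88 mm and grips with 3 to 60 N. Pads are 18 mm wide; open, the fingers measure 123 mm over their backs; the gripper's body (75 mm by 187 mm) begins 45 mm behind the grasp point.
Start: joints at [-1.209, 0.689, -0.195, 1.565, 0.157, 0.902, -0.215], TCP at [0.201, 0.592, 0.239] pointing down, gripper open.
Joint ranges: [-3.01, 3.01], [-0.46, 2.08], [-1.47, 1.51], [0.13, 2.56], [-1, 4.14], [0.04, 2.09], [-2.66, 2.66]. Speed limits (rad/s): [2.57, 2.57, 3.14, 3.14, 3.14, 3.14, 3.14].

### API

Orientations are given as a unit quaternion [w, x, y, z].
In Python, from workcell import sensors, eyes, arm gives the robot as it stands. The module is installed in compiled form; this text tells all that it offers.
- The arm moves only by the tool move_arm, never from a script. Its argument "plan" is a list that holds one entry, the list of rows, each a list of 7 numbers: the closure, from 0 (fully open) to 1 (shut), then the shift along the world's x, y, z in cm, then the turn, a rotation vector about the world's x, y, z in degrees. In form: [[[jaw, x, y, z, rx, ry, rz], ...]]. A call has 1 to 20 rows; each row shifts and turns the pose as measured when the row begins; what a row does not reach is not made up. A row lasts 1/12 s, in which the tool goes at most 41.7 mm and 7.16 degrees, less where a joint would pass 70% of its speed; a pose out of reach is approached as far as the arm can. A call with a gripper value outside its range is refused whole. The fingers move at their own pace and stop on an object; "force" is the grip in N (left out, the last holds). Time passes only in rows, so rows that do not move let the fingers close. It gives the time, the measured TCP pose, the force and the opening at its end, in the units of the state.
- sensors.get_state(): the state, without advancing time (a new reading comes with each control period).
- eyes.snapshot(name): name is "scene" or "top" or "wrist"; returns a dict with "color" (420x560x3 uint8, red, green, blue), "mtx" (3x3 intrinsics, pixels), "rvec" (rotation vector, rad) and "tvec" (3), from world to camera coordinates, as OpenCV has them. Camera axes: x right, y down, z forward; pixel columns grow to the right and rows downward; lengths in m; the calibration is good to about 2 mm. A picture is of the moment at which its call begins. There is no depth.
- arm.hand_in(): hands the job in, once; it reports no verdict.
Trained networks look in the newest picture that a camera, given by its name, has taken for a name from the list of things; names that differ only in an ending like _2 or _b are one class to them, and where a whole thing is asked for, a point or a joint stands for the part that bears it (a point fixed in the world has none). Each returns a list of dicts, best first, with "p" (0 to 1); they miss things now and then, are a little off and sometimes report something else, mostly with a low value. They report only what shows in the picture. A call takes as long as a camera call.
- eyes.regions_of(camera, target): "pixels" (420x560 bool, what is visible of it) and "uv" ([column, row] in pixels, amid what is visible of it).
The state is a dict: "clock": time; "joints": joint angles; "qd": joint speeds; "tau": joint torques, N m; "position": TCP position; "eef_rot": TCP orientation; "contact_force": force on the tool from outside, world axes, zero at the start; "moment": the same for the moment, N m; "gripper_width": finger opening in m.
Only numpy, scipy, OpenCV 4.12 (cv2) and the standard library are available. Lean on these libraries where they do the work, as an engineer would, in place of code of your own. Each camera call takes 0.05 s, during which the arm holds its last target.

## Working session

There is one attempt and no reset: what is moved stays moved. The work goes in short steps, Python scripts to look and compute and a tool call to move; the robot and the scene stay as the last step left them, time stands still between calls to the robot, and variables do not carry over. Pictures are saved under pics/ and viewed, and the job is handed in when it is done.

Besides the shell and the picture viewer there is one more tool, called by a JSON object that holds its "fn" and its "kwargs", one argument or row to a line. move_arm: Moves the arm, as the interface text tells. Its arguments: {"type":"object","properties":{"plan":{"type":"array"},"force":{"type":"number"}},"required":["plan"]}

```bash
mkdir -p pics; cat > h.py <<'E'
import numpy as np,cv2
from workcell import sensors,eyes,arm
def snap(n,f):
    s=eyes.snapshot(n); cv2.imwrite('pics/'+f,s['color'][:,:,::-1]); return s
def proj(s,P):
    return cv2.projectPoints(np.float64(P).reshape(-1,3),np.float64(s['rvec']),np.float64(s['tvec']),s['mtx'],None)[0].reshape(-1,2)
def ray(s,uv):
    R=cv2.Rodrigues(np.float64(s['rvec']))[0]; c=-R.T@np.float64(s['tvec']).ravel()
    d=R.T@np.linalg.inv(s['mtx'])@np.array([uv[0],uv[1],1.]); return c,d
def atz(s,uv,z):
    c,d=ray(s,uv); return c+d*(z-c[2])/d[2]
E
python3 - <<'E'
from h import *
for n in ['scene','top','wrist']:
    s=snap(n,n+'0.png'); c,_=ray(s,(280,210)); print(n,'cam',c.round(3))
    for t,z in [('open_tube_tab',.1),('tall_tube_tab',.109),('short_tube_tab',.084),('rack',.065)]:
        for r in eyes.regions_of(n,t)[:3]: print(n,t,round(r['p'],2),np.round(r['uv']),r['pixels'].sum(),atz(s,r['uv'],z).round(3))
st=sensors.get_state(); print(st['position'],st['eef_rot'],arm.tcp_to_grasp,st['clock'],st['gripper_width'])
E
```

```text
scene cam [ 0.251 -0.416  0.66 ]
scene open_tube_tab 0.61 [304. 219.] 148 [0.573 0.131 0.1  ]
scene tall_tube_tab 0.71 [325. 280.] 285 [ 0.529 -0.003  0.109]
scene short_tube_tab 0.53 [304. 256.] 205 [0.54  0.074 0.084]
scene rack 0.66 [319. 287.] 5370 [0.536 0.023 0.065]
top cam [0.394 0.144 0.946]
top open_tube_tab 0.59 [284. 202.] 102 [0.58  0.137 0.1  ]
top tall_tube_tab 0.49 [358. 230.] 176 [ 0.529 -0.002  0.109]
top tall_tube_tab 0.2 [313. 220.] 3494 [0.544 0.081 0.109]
top short_tube_tab 0.56 [317. 224.] 160 [0.542 0.073 0.084]
top rack 0.61 [322. 220.] 3407 [0.553 0.06  0.065]
wrist cam [0.127 0.616 0.384]
[0.20119712 0.59175893 0.2387563 ] [8.67273778e-07 1.63155361e-01 9.86600388e-01 4.69046731e-05] 0.0187 0.75 0.08841039663262291
```

```bash
python3 - <<'E'
import cv2
a=cv2.imread('pics/scene0.png')[160:360,200:420]; b=cv2.imread('pics/top0.png')[150:290,230:420]
cv2.imwrite('pics/c1.png',cv2.resize(a,None,fx=3,fy=3,interpolation=2)); cv2.imwrite('pics/c2.png',cv2.resize(b,None,fx=4,fy=4,interpolation=2))
E
```

```text
(no output)
```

View pics/c1.png

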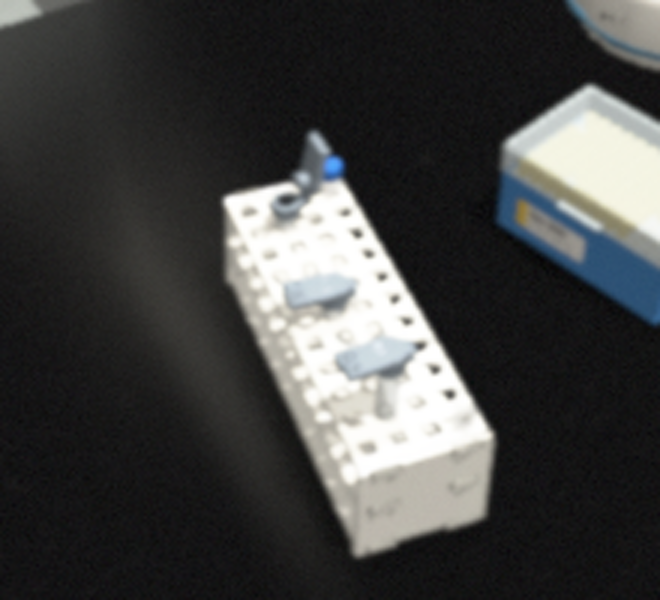

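View pics/c2.png

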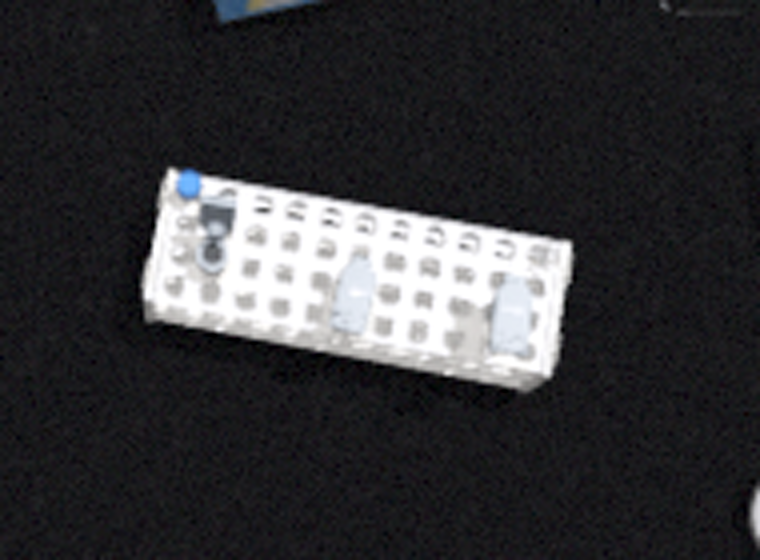

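View pics/scene0.png

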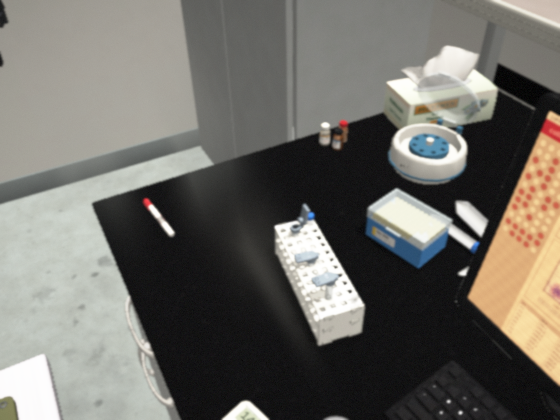

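```bash
cat >> h.py <<'E'
def fit(n,s,t,z):
    out=[]
    for r in eyes.regions_of(n,t)[:1]:
        c=cv2.findContours(r['pixels'].astype(np.uint8),cv2.RETR_EXTERNAL,cv2.CHAIN_APPROX_NONE)[0]
        v,u=np.nonzero(r['pixels'])
        P=np.array([atz(s,q,z)[:2] for q in np.c_[u,v]])
        m=P.mean(0); w,V=np.linalg.eigh(np.cov((P-m).T)); a=V[:,1]; a=a if a[0]>0 else -a
        rc=cv2.minAreaRect((P*1000).astype(np.float32))
        q=(P-m)@a; b=(P-m)@np.array([-a[1],a[0]])
        print(n,t,round(r['p'],2),'c',m.round(4),'axis deg',np.degrees(np.arctan2(a[1],a[0])).round(1),'len',(q.max()-q.min()).round(4),'wid',np.ptp(b).round(4),'rect',rc)
E
python3 - <<'E'
from h import *
for n in ['top','scene']:
    s=eyes.snapshot(n)
    fit(n,s,'tall_tube_tab',.1115);fit(n,s,'short_tube_tab',.0865);fit(n,s,'rack',.065)
s=eyes.snapshot('wrist');R=cv2.Rodrigues(np.float64(s['rvec']))[0];print(R.round(3),ray(s,(280,210))[0],s['mtx'])
E
```

```text
top tall_tube_tab 0.61 c [ 0.5284 -0.0011] axis deg -4.1 len 0.0346 wid 0.0189 rect ((529.84521484375, -0.21598339080810547), (18.647232055664062, 34.3102912902832), 89.28108215332031)
top short_tube_tab 0.54 c [0.5421 0.0712] axis deg -15.5 len 0.0368 wid 0.0177 rect ((542.8673706054688, 70.66300964355469), (17.647499084472656, 36.731109619140625), 72.38042449951172)
top rack 0.79 c [0.5539 0.0694] axis deg 82.0 len 0.2069 wid 0.0808 rect ((554.2548217773438, 68.7508544921875), (206.51197814941406, 77.40524291992188), 80.85662841796875)
scene tall_tube_tab 0.63 c [ 0.5281 -0.0022] axis deg -2.9 len 0.0375 wid 0.0215 rect ((529.1076049804688, -1.9622678756713867), (21.184860229492188, 37.29291534423828), 84.1333999633789)
scene rack 0.7 c [0.5404 0.0312] axis deg 78.6 len 0.2542 wid 0.0894 rect ((546.189208984375, 52.21900177001953), (252.4568328857422, 86.22725677490234), 79.9488525390625)
[[ 0.323  0.946 -0.   ]
 [ 0.903 -0.308  0.301]
 [ 0.284 -0.097 -0.954]] [0.12748984 0.61559209 0.38452966] [[300.3237437    0.         277.78093214]
 [  0.         300.3237437  209.96845419]
 [  0.           0.           1.        ]]
```

{"fn": "move_arm", "kwargs": {
  "plan": [
    [[0,2.2,-3.4,0,0,0,1],[0,2.2,-3.4,0,0,0,1],[0,2.2,-3.4,0,0,0,1],[0,2.2,-3.4,0,0,0,1],[0,2.2,-3.4,0,0,0,1],[0,2.2,-3.4,0,0,0,1],[0,2.2,-3.4,0,0,0,1],[0,2.2,-3.4,0,0,0,1],[0,2.2,-3.4,0,0,0,1],[0,2.2,-3.4,0,0,0,1],[0,2.2,-3.4,0,0,0,0],[0,2.2,-3.4,0,0,0,0],[0,2.2,-3.4,0,0,0,0],[0,2.2,-3.4,0,0,0,0],[0,2,-3.4,0,0,0,0],[1,0,0,0,0,0,0],[1,0,0,0,0,0,0]]
  ]
}}

```text
clock: 2.62
position: [0.5326, 0.0619, 0.2408]
eef_rot: [0.001, 0.07, 0.998, 0.004]
contact_force: [-1.4, 0.1, 0.5]
gripper_width: 0.0769
```

```bash
python3 - <<'E'
from h import *
s=snap('wrist','w1.png')
for t in ['tall_tube_tab','short_tube_tab','open_tube_tab']: fit('wrist',s,t,{'ta':.1115,'sh':.0865,'op':.1}[t[:2]])
fit('wrist',s,'rack',.065)
st=sensors.get_state();print(st['position'],st['eef_rot'],st['gripper_width'],st['clock'])
E
```

```text
wrist tall_tube_tab 0.62 c [ 0.5281 -0.0019] axis deg -4.9 len 0.0369 wid 0.0179 rect ((529.5198364257812, -2.1118364334106445), (17.67342185974121, 36.94385528564453), 84.05284881591797)
wrist short_tube_tab 0.83 c [0.5407 0.0692] axis deg -11.7 len 0.0378 wid 0.0179 rect ((542.0435180664062, 69.06080627441406), (17.8187313079834, 37.83950424194336), 77.91699981689453)
wrist open_tube_tab 0.83 c [0.577  0.1369] axis deg 21.7 len 0.031 wid 0.0182 rect ((577.0757446289062, 136.34423828125), (30.96445083618164, 17.90086555480957), 18.62953758239746)
wrist rack 0.78 c [0.5492 0.0672] axis deg 81.6 len 0.2067 wid 0.086 rect ((552.9239501953125, 66.72142028808594), (206.12831115722656, 81.91544342041016), 80.13168334960938)
[0.5311187  0.06560113 0.24100002] [4.58079728e-04 6.66821488e-02 9.97764066e-01 4.48879183e-03] 0.05680557890813482 2.8667
```

View pics/w1.png

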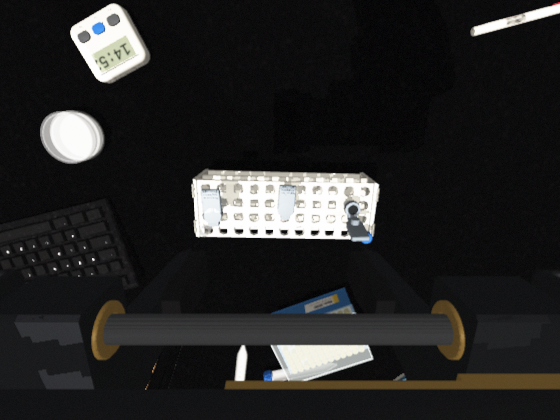

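{"fn": "move_arm", "kwargs": {
  "plan": [
    [[1,3.2,2.3,0,0,0,0],[1,3.2,2.3,0,0,0,0],[1,3.0,2.3,0,0,0,0],[1,0,0,0,0,0,0],[1,0,0,-3,0,0,0],[1,0,0,-3,0,0,0],[1,0,0,-3,0,0,0],[1,0,0,-2,0,0,0],[1,0,0,0,0,0,0],[1,0,0,0,0,0,0]]
  ]
}}

```text
clock: 3.7
position: [0.6175, 0.1574, 0.1283]
eef_rot: [-0.002, 0.052, 0.999, 0.008]
contact_force: [1.0, -0.3, 0.2]
gripper_width: 0.0005
```

```bash
python3 - <<'E'
from h import *
s=snap('scene','s2.png')
a=cv2.imread('pics/s2.png')[160:360,200:420];cv2.imwrite('pics/s2c.png',cv2.resize(a,None,fx=3,fy=3,interpolation=2))
st=sensors.get_state();print(st['position'],st['eef_rot'],st['gripper_width'],st['contact_force'])
E
```

```text
[0.61728444 0.15760342 0.128539  ] [-0.00252693  0.05170261  0.99862903  0.00777889] 0.00035718624039117626 [-1.18331869 -0.06804586 -0.10231439]
```

View pics/s2c.png

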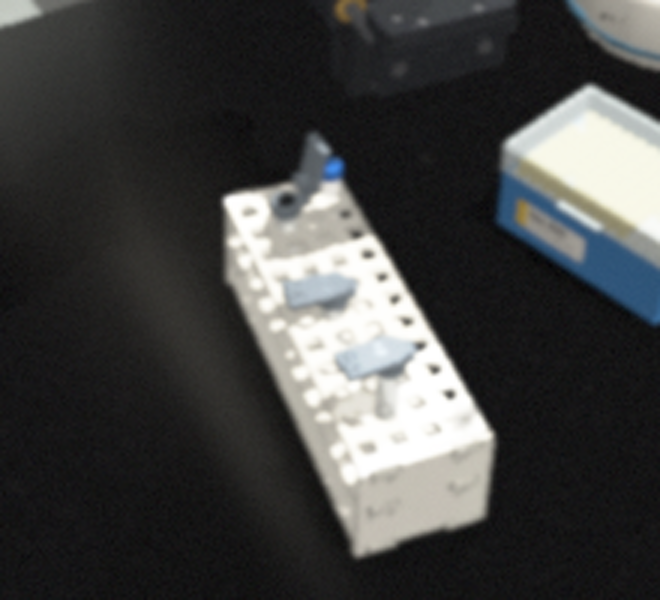

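```bash
python3 - <<'E'
from h import *
s=eyes.snapshot('scene')
print((proj(s,[[.6173,.1576,.1285],[.572,.137,.0815],[.58,.137,.117]])))
s=snap('wrist','w2.png')
E
```

```text
[[319.54306287 187.83813078]
 [301.54685895 225.7585265 ]
 [306.03444777 207.57063765]]
```

View pics/w2.png

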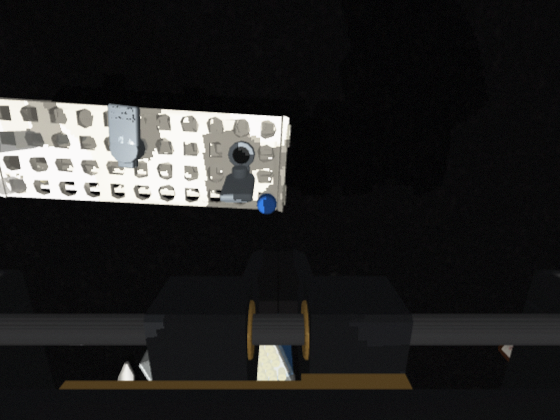

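```bash
python3 - <<'E'
from h import *
s=eyes.snapshot('wrist')
print('mouth',atz(s,(241,155),.0815),'captop L/R',atz(s,(222,199),.115),atz(s,(254,199),.115),'hinge',atz(s,(240,171),.0815))
st=sensors.get_state();print(st['position'])
print(proj(s,[st['position']]))
E
```

```text
mouth [0.56312248 0.13848192 0.0815    ] captop L/R [0.58219459 0.12855359 0.115     ] [0.58414768 0.14613944 0.115     ] hinge [0.57327165 0.13636716 0.0815    ]
[0.61942747 0.15637314 0.13028865]
[[279.57773508 267.07039327]]
```

{"fn": "move_arm", "kwargs": {
  "plan": [
    [[1,0,-1.2,0,0,0,0],[1,0,-1.0,0,0,0,0],[1,0,0,0,0,0,0],[1,0,0,-1.5,0,0,0],[1,0,0,-1.0,0,0,0],[1,0,0,0,0,0,0],[1,0,0,0,0,0,0]]
  ]
}}

```text
clock: 4.48
position: [0.6237, 0.1285, 0.1105]
eef_rot: [0.005, 0.056, 0.998, 0.008]
contact_force: [-0.2, 0.4, 0.4]
gripper_width: 0.0005
```

{"fn": "move_arm", "kwargs": {
  "plan": [
    [[1,0,0.5,-0.9,0,0,0],[1,-0.5,0,0,0,0,0],[1,-1.0,0.1,0,0,0,0],[1,-1.0,0.1,0,0,0,0],[1,-0.8,0.1,0,0,0,0],[1,0,0,0,0,0,0],[1,0,0,0,0,0,0]]
  ]
}}

```text
clock: 5.07
position: [0.5889, 0.1393, 0.1016]
eef_rot: [0.006, 0.055, 0.998, 0.009]
contact_force: [0.9, 0.2, 1.3]
gripper_width: 0.0009
```

{"fn": "move_arm", "kwargs": {
  "plan": [
    [[1,-0.8,0,0,0,0,0],[1,-0.8,0,0,0,0,0],[1,-0.8,0,0,0,0,0],[1,-0.5,0,-0.2,0,0,0],[1,-0.5,0,-0.2,0,0,0],[1,0,0,0,0,0,0],[1,0,0,0,0,0,0]]
  ]
}}

```text
clock: 5.65
position: [0.5536, 0.1402, 0.0982]
eef_rot: [0.008, 0.055, 0.998, 0.01]
contact_force: [0.3, -0.4, 1.0]
gripper_width: 0.0005
```

```bash
python3 - <<'E'
from h import *
s=snap('scene','s3.png')
a=cv2.imread('pics/s3.png')[160:360,200:420];cv2.imwrite('pics/s3c.png',cv2.resize(a,None,fx=3,fy=3,interpolation=2))
st=sensors.get_state();print(st['position'],st['contact_force'])
E
```

```text
[0.55350082 0.14026934 0.09813897] [-1.22461057 -0.6614304   0.41335623]
```

View pics/s3c.png

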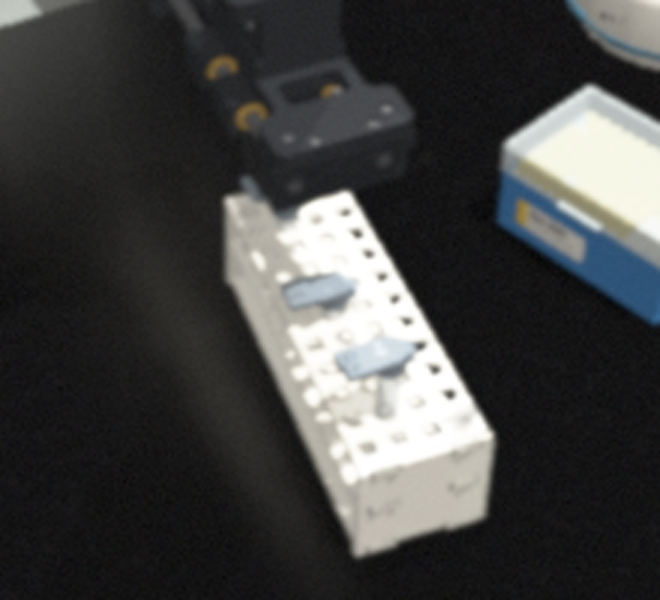

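The cap is folded forward in front of the gripper (tab at crop (250,190)). Now press down.

{"fn": "move_arm", "kwargs": {
  "plan": [
    [[1,0,0,-0.4,0,0,0],[1,0,0,-0.4,0,0,0],[1,0,0,-0.3,0,0,0],[1,0,0,-0.2,0,0,0],[1,0,0,-0.2,0,0,0],[1,0,0,-0.2,0,0,0]]
  ]
}}

```text
clock: 6.2
position: [0.5536, 0.1402, 0.0862]
eef_rot: [0.009, 0.055, 0.998, 0.01]
contact_force: [-4.9, -1.8, 22.0]
gripper_width: 0.0007
```

{"fn": "move_arm", "kwargs": {
  "plan": [
    [[1,0,0,-0.1,0,0,0],[1,0,0,0,0,0,0],[1,0,0,0,0,0,0],[1,0,0,1.5,0,0,0],[1,0,0,3,0,0,0],[0.4,-1,-3.3,3,0,0,0],[0.4,-1,-3.3,3,0,0,0],[0.4,-0.5,-3.3,1,0,0,0],[0.4,-0.5,-2.5,0,0,0,0],[0.4,0,0,0,0,0,0],[0.4,0,0,0,0,0,0]]
  ]
}}

```text
clock: 7.12
position: [0.5227, 0.0159, 0.1999]
eef_rot: [0.008, 0.054, 0.998, 0.01]
contact_force: [0.0, 0.5, 0.2]
gripper_width: 0.0382
```

```bash
python3 - <<'E'
from h import *
s=snap('wrist','w4.png')
fit('wrist',s,'tall_tube_tab',.1115);fit('wrist',s,'short_tube_tab',.0865);fit('wrist',s,'open_tube_tab',.0865)
s=snap('scene','s4.png')
fit('scene',s,'open_tube_tab',.0865)
s=snap('top','t4.png');fit('top',s,'open_tube_tab',.0865)
a=cv2.imread('pics/s4.png')[160:360,200:420];b=cv2.imread('pics/w4.png')
cv2.imwrite('pics/m4.png',np.hstack([cv2.resize(a,(440,400),interpolation=2),cv2.resize(b[:,100:400],(286,400))]))
st=sensors.get_state();print(st['position'],st['eef_rot'],st['gripper_width'])
E
```

```text
wrist tall_tube_tab 0.73 c [ 0.5278 -0.0025] axis deg -5.8 len 0.0364 wid 0.0173 rect ((529.2518920898438, -2.9124908447265625), (17.17510223388672, 36.33142852783203), 83.08688354492188)
wrist short_tube_tab 0.77 c [0.5403 0.0685] axis deg -12.1 len 0.0376 wid 0.0183 rect ((541.5203857421875, 68.1582260131836), (18.335620880126953, 37.58983612060547), 78.05437469482422)
wrist open_tube_tab 0.75 c [0.5517 0.1382] axis deg -4.6 len 0.0368 wid 0.0194 rect ((553.1173095703125, 137.66607666015625), (19.440732955932617, 36.487491607666016), 83.47584533691406)
scene open_tube_tab 0.57 c [0.5529 0.1399] axis deg -3.6 len 0.0363 wid 0.0208 rect ((553.7078857421875, 139.724365234375), (20.62301254272461, 36.201045989990234), 83.92508697509766)
top open_tube_tab 0.71 c [0.554  0.1413] axis deg -5.1 len 0.0355 wid 0.0173 rect ((554.2799682617188, 141.14532470703125), (17.227048873901367, 35.38270950317383), 82.05249786376953)
[0.52247479 0.01820119 0.19955658] [0.00741191 0.05141238 0.99860282 0.00970776] 0.052667837504568854
```

View pics/m4.png

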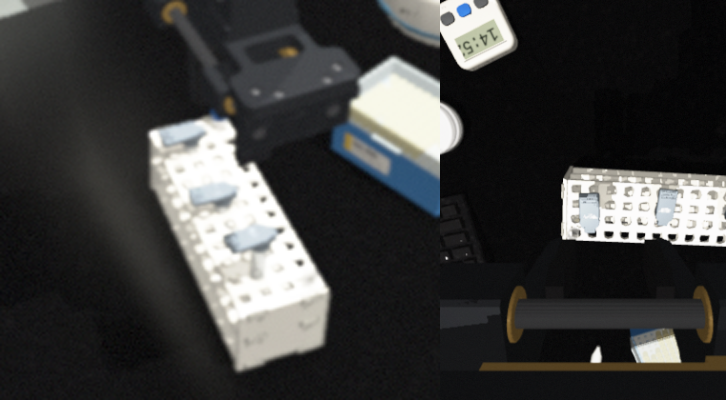

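View pics/w4.png

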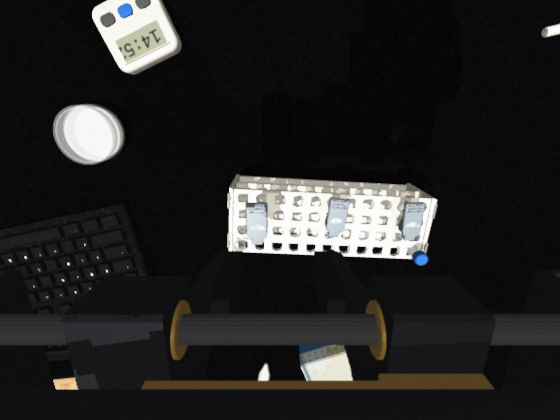

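{"fn": "move_arm", "kwargs": {
  "plan": [
    [[0.45,-0.2,-1.0,-2,0,0,0],[0.45,-0.2,-1.0,-3,0,0,0],[0.45,0,0,-2,0,0,0],[0.45,0,0,0,0,0,0],[0.45,0,0,0,0,0,0]]
  ]
}}

```text
clock: 7.93
position: [0.5206, 0.0016, 0.1283]
eef_rot: [0.01, 0.048, 0.999, 0.011]
contact_force: [1.4, -0.3, 0.1]
gripper_width: 0.0485
```

{"fn": "move_arm", "kwargs": {
  "plan": [
    [[0.45,-0.2,-0.3,-1.5,0,0,0],[0.45,0,0,-1.2,0,0,0],[0.45,0,0,-0.8,0,0,0],[0.45,0,0,0,0,0,0],[0.45,0,0,0,0,0,0]]
  ]
}}

```text
clock: 8.35
position: [0.5224, 0.0017, 0.0967]
eef_rot: [0.014, 0.047, 0.999, 0.012]
contact_force: [-0.2, -0.3, 0.9]
gripper_width: 0.0487
```

```bash
python3 - <<'E'
from h import *
s=snap('wrist','w5.png');a=s['color'][:,:,::-1][130:350,130:430];cv2.imwrite('pics/w5c.png',cv2.resize(a,None,fx=2.5,fy=2.5))
st=sensors.get_state();print(st['position'],st['contact_force'])
fit('wrist',s,'tall_tube_tab',.1115)
E
```

```text
[0.52247672 0.00173813 0.0967752 ] [0.44813665 0.20367078 0.27161068]
wrist tall_tube_tab 0.75 c [ 0.5243 -0.0022] axis deg -6.6 len 0.0299 wid 0.0171 rect ((524.7035522460938, -2.028132438659668), (17.106660842895508, 29.93694496154785), 83.31671142578125)
```

View pics/w5c.png

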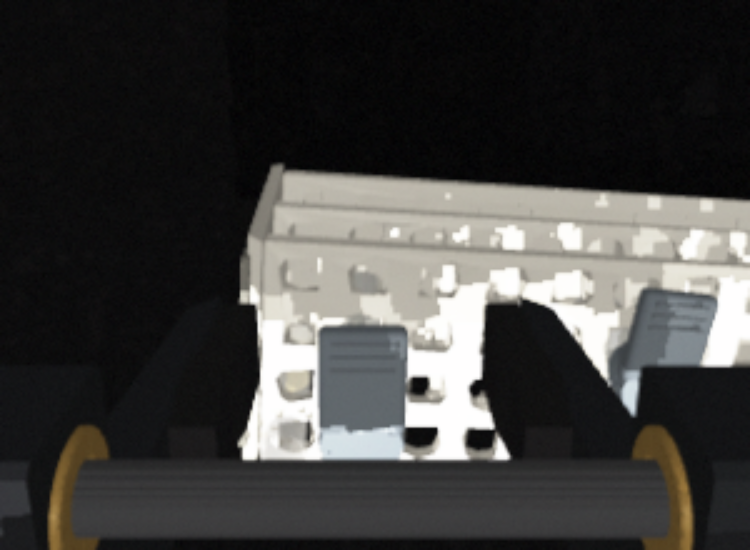

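{"fn": "move_arm", "kwargs": {
  "plan": [
    [[0.45,-0.4,-0.4,-0.4,0,0,0],[0.45,0,0,0,0,0,0],[0.9,0,0,0,0,0,0],[0.9,0,0,0,0,0,0],[0.9,0,0,0,0,0,0],[0.9,0,0,0,0,0,0],[0.9,0,0,0,0,0,0],[0.9,0,0,0,0,0,0]]
  ],
  "force": 8
}}

```text
clock: 9.12
position: [0.5195, 0.0006, 0.0948]
eef_rot: [0.016, 0.046, 0.999, 0.015]
contact_force: [0.0, -5.3, 0.2]
gripper_width: 0.0181
```

{"fn": "move_arm", "kwargs": {
  "plan": [
    [[0.9,0.07,0,0.37,0,0,0],[0.9,0.1,0,0.36,0,0,0],[0.9,0.15,0,0.33,0,0,0],[0.9,0.19,0,0.32,0,0,0],[0.9,0.24,0,0.28,0,0,0],[0.9,0.26,0,0.26,0,0,0],[0.9,0,0,0,0,0,0]]
  ]
}}

```text
clock: 9.7
position: [0.5282, -0.0007, 0.1151]
eef_rot: [0.014, 0.047, 0.999, 0.014]
contact_force: [0.2, 0.9, -2.1]
gripper_width: 0.0179
```

```bash
python3 - <<'E'
from h import *
s=snap('wrist','w6.png');a=s['color'][:,:,::-1][130:350,130:430]
b=snap('scene','s6.png')['color'][:,:,::-1][220:320,260:360]
cv2.imwrite('pics/m6.png',np.hstack([cv2.resize(a,(410,300)),cv2.resize(b,(300,300))]))
st=sensors.get_state();print(st['position'],st['contact_force'],st['gripper_width'])
E
```

```text
[ 0.52803467 -0.00066637  0.11482583] [-0.29177935 -0.95229791  0.03510914] 0.01797115909463948
```

View pics/m6.png

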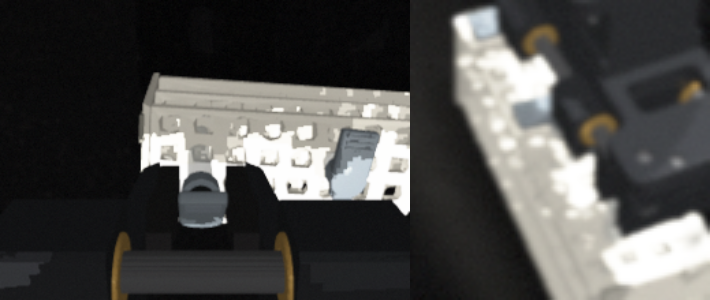

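{"fn": "move_arm", "kwargs": {
  "plan": [
    [[0.9,0.35,0,0.2,0,0,0],[0.9,0.35,0,0.16,0,0,0],[0.9,0.36,-0.05,0.12,0,0,0],[0.9,0.36,-0.05,0.08,0,0,0],[0.9,0.36,-0.05,0.03,0,0,0],[0.9,0.36,-0.05,0,0,0,0],[0.9,0.3,-0.05,-0.05,0,0,0],[0.9,0,0,0,0,0,0]]
  ]
}}

```text
clock: 10.47
position: [0.5506, -0.0032, 0.1207]
eef_rot: [0.009, 0.046, 0.999, 0.013]
contact_force: [-2.9, 1.2, -0.5]
gripper_width: 0.0178
```

```bash
python3 - <<'E'
from h import *
s=snap('wrist','w7.png');a=s['color'][:,:,::-1][130:350,130:430]
b=snap('scene','s7.png')['color'][:,:,::-1][220:320,260:360]
cv2.imwrite('pics/m7.png',np.hstack([cv2.resize(a,(410,300)),cv2.resize(b,(300,300))]))
st=sensors.get_state();print(st['position'],st['contact_force'],st['gripper_width'])
E
```

```text
[ 0.55053776 -0.00312634  0.12073072] [-0.66906507  0.23249973  0.52717287] 0.017903098441999585
```

View pics/m7.png

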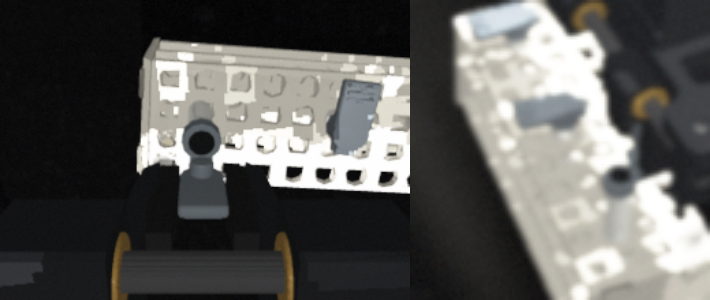

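{"fn": "move_arm", "kwargs": {
  "plan": [
    [[0.9,0.3,0,-0.05,0,0,0],[0.9,0.3,0,-0.05,0,0,0],[0.9,0,0,0,0,0,0],[0.45,0,0,0,0,0,0],[0.45,0,0,0,0,0,0],[0.45,0,0,0,0,0,0],[0.45,0,0,0,0,0,0]]
  ]
}}

```text
clock: 11.15
position: [0.5608, -0.0034, 0.12]
eef_rot: [0.013, 0.046, 0.999, 0.014]
contact_force: [0.2, 0.2, 1.3]
gripper_width: 0.0425
```

```bash
python3 - <<'E'
from h import *
s=snap('wrist','w8.png');a=s['color'][:,:,::-1][130:350,130:430]
b=snap('scene','s8.png')['color'][:,:,::-1][220:320,260:360]
cv2.imwrite('pics/m8.png',np.hstack([cv2.resize(a,(410,300)),cv2.resize(b,(300,300))]))
st=sensors.get_state();print(st['position'],st['contact_force'],st['gripper_width'])
E
```

```text
[ 0.56051363 -0.00342091  0.12005061] [0.56450697 0.85905807 0.20391339] 0.04813012900905665
```

View pics/m8.png

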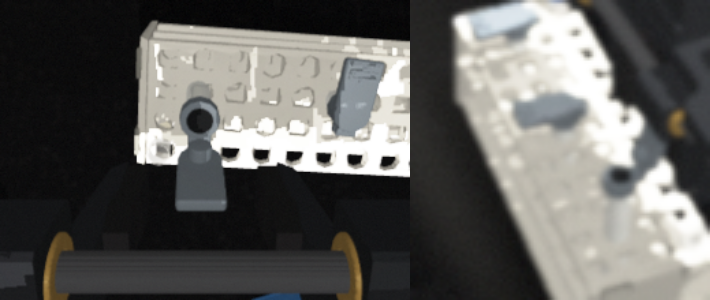

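The tall cap (left panel, around (200,180)) stands up past vertical and is free of the jaws, so I retreat straight up.

{"fn": "move_arm", "kwargs": {
  "plan": [
    [[0.4,0,0,1.5,0,0,0],[0.4,0,0,3,0,0,0],[0.4,0,0,3,0,0,0],[0.4,-3,0,3,0,0,0],[0.4,-3,0,2,0,0,0],[0.4,-3,0,0,0,0,0],[0.4,0,0,0,0,0,0],[0.4,0,0,0,0,0,0]]
  ]
}}

```text
clock: 11.92
position: [0.468, -0.0029, 0.2485]
eef_rot: [0.014, 0.046, 0.999, 0.013]
contact_force: [0.5, 0.2, 0.8]
gripper_width: 0.0526
```

```bash
python3 - <<'E'
from h import *
a=snap('wrist','w9.png')['color'][:,:,::-1][100:320,130:430]
b=snap('scene','s9.png')
for t,z in [('open_tube_tab',.0865),('short_tube_tab',.0865),('tall_tube_tab',.13)]: fit('scene',b,t,z)
print(proj(b,[[.547,-.004,.1065],[.547,-.004,.1425],[.559,-.005,.140]]))
b=b['color'][:,:,::-1][200:350,240:390]
cv2.imwrite('pics/m9.png',np.hstack([cv2.resize(a,(390,400)),cv2.resize(b,(400,400),interpolation=2)]))
st=sensors.get_state();print(st['position'],st['contact_force'],st['clock'])
E
```

```text
scene short_tube_tab 0.67 c [0.5408 0.0699] axis deg -12.3 len 0.038 wid 0.0247 rect ((541.647216796875, 69.82131958007812), (24.49293327331543, 38.029815673828125), 79.66242218017578)
scene tall_tube_tab 0.54 c [ 0.5503 -0.0068] axis deg 47.9 len 0.0499 wid 0.0186 rect ((551.5509033203125, -5.326068878173828), (49.54966735839844, 17.78864288330078), 43.13774871826172)
[[336.10867057 277.09635539]
 [337.38561428 259.13314379]
 [345.07334812 257.78574528]]
[ 0.46912124 -0.00279837  0.2471573 ] [ 0.87682409 -0.47845618 -0.72037663] 12.1667
```

View pics/m9.png

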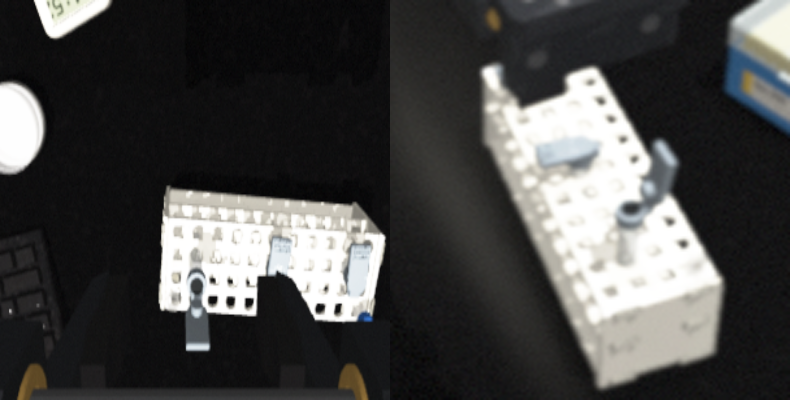

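```bash
python3 - <<'E'
from h import *
for n in ['wrist','top']:
    s=eyes.snapshot(n); fit(n,s,'open_tube_tab',.0865); fit(n,s,'short_tube_tab',.0865)
print(arm.hand_in())
E
```

```text
wrist open_tube_tab 0.59 c [0.5508 0.1378] axis deg -4.9 len 0.039 wid 0.0196 rect ((552.22412109375, 137.79222106933594), (19.51350212097168, 38.92133712768555), 84.44515228271484)
wrist short_tube_tab 0.55 c [0.5346 0.0692] axis deg -18.1 len 0.0273 wid 0.0193 rect ((535.4098510742188, 69.2357177734375), (18.17359733581543, 26.286392211914062), 77.22490692138672)
top open_tube_tab 0.56 c [0.5539 0.1415] axis deg -3.1 len 0.0339 wid 0.0147 rect ((554.9878540039062, 141.5434112548828), (33.583194732666016, 13.606111526489258), 1.1674566268920898)
top short_tube_tab 0.45 c [0.5417 0.071 ] axis deg -11.4 len 0.0373 wid 0.0166 rect ((542.880615234375, 70.65998840332031), (16.353500366210938, 37.17178726196289), 76.48060607910156)
the job is handed in; nothing more can be done
None
```

I handed the job in at about 12 s of the 40 s allowed; no verdict is given. All three caps looked as the task asks.

- **Open cap:** I pushed it over from behind with the closed fingers and pressed it down with about 22 N until the fingertips stopped at 86 mm. That matches the top of a shut cap. This was done while the tall tube was still shut.
- **Tall cap:** I pinched its tab, swung it along its arc and released it. In the last pictures it stands past vertical, at roughly 105 degrees.
- **Short cap:** I never touched it. It matches its starting position in the scene and top views.
- **Gripper:** It was clear of everything, at about 250 mm height, when I handed in.

**Checks that were weak or disagreed:**
- In the last scene picture the gripper hid the first cap, so its shut state rests on the wrist and top views. The wrist view fits a level cap; the top view fits only partly, with its width reading 14 mm instead of 18 mm.
- In the last wrist picture a finger partly hid the short cap, so it measured short there (27 mm instead of 37 mm).

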